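# Line the mate gourds up by height on the cabinet shelf

### The job

The glass shelf from the mirrored cabinet is out on the counter: line the four terracotta gourds up on its row of cork coasters in order of height, the tallest on the coaster next to the sugar bowl, going down to the shortest on the coaster next to the filter box. Stand each gourd upright in the middle of its coaster, setting it down rather than dropping it. Leave the sugar bowl and the filter box where they are and tip no gourd over.

Things in the scene. Friction and masses are not known exactly. Their poses are not given: they have to be found in the camera images.
- gourd_tapered_mid (a point): Centre of a loose hollow terracotta mate gourd (a round cup), the tallest of the four: 88 mm high, 56 mm across its straight round belt (belt from 19 to 63 mm above its foot; foot and rim are 16 to 20 mm narrower). The point is on its axis, 44 mm above the underside; z is its axis, up. Starts upright on the counter (z = 0). Mass 0.1 to 0.35 kg.
- gourd_wide_mid (a point): Centre of a loose hollow terracotta mate gourd (a round cup), the second tallest of the four: 76 mm high, 64 mm across its straight round belt (belt from 17 to 55 mm above its foot; foot and rim are 16 to 20 mm narrower). The point is on its axis, 38 mm above the underside; z is its axis, up. Starts upright on the counter (z = 0). Mass 0.1 to 0.35 kg.
- gourd_slim_mid (a point): Centre of a loose hollow terracotta mate gourd (a round cup), the third tallest of the four: 64 mm high, 54 mm across its straight round belt (belt from 14 to 46 mm above its foot; foot and rim are 16 to 20 mm narrower). The point is on its axis, 32 mm above the underside; z is its axis, up. Starts upright on the counter (z = 0). Mass 0.1 to 0.35 kg.
- gourd_squat_mid (a point): Centre of a loose hollow terracotta mate gourd (a round cup), the shortest of the four: 52 mm high, 60 mm across its straight round belt (belt from 11 to 37 mm above its foot; foot and rim are 16 to 20 mm narrower). The point is on its axis, 26 mm above the underside; z is its axis, up. Starts upright on the counter (z = 0). Mass 0.1 to 0.35 kg.
- coaster_a: One of four like fixed cork discs (coasters), 76 mm across, 3 mm thick, in a row about 92 mm apart along the glass shelf; origin at the centre of its underside, which lies on the shelf top, 12 mm above the counter (cork top 15 mm above the counter). Which letter is where in the row changes from start to start. The shelf is a fixed pane, 115 by 570 mm, long side along the row.
- coaster_b: One of four like fixed cork discs (coasters), 76 mm across, 3 mm thick, in a row about 92 mm apart along the glass shelf; origin at the centre of its underside, which lies on the shelf top, 12 mm above the counter (cork top 15 mm above the counter). Which letter is where in the row changes from start to start. The shelf is a fixed pane, 115 by 570 mm, long side along the row.
- coaster_c: One of four like fixed cork discs (coasters), 76 mm across, 3 mm thick, in a row about 92 mm apart along the glass shelf; origin at the centre of its underside, which lies on the shelf top, 12 mm above the counter (cork top 15 mm above the counter). Which letter is where in the row changes from start to start. The shelf is a fixed pane, 115 by 570 mm, long side along the row.
- coaster_d: One of four like fixed cork discs (coasters), 76 mm across, 3 mm thick, in a row about 92 mm apart along the glass shelf; origin at the centre of its underside, which lies on the shelf top, 12 mm above the counter (cork top 15 mm above the counter). Which letter is where in the row changes from start to start. The shelf is a fixed pane, 115 by 570 mm, long side along the row.
- sugar_bowl_mid (a point): Centre of the loose sugar bowl: white ceramic, 66 mm across, 57 mm high, steel top with a small flap; the point is on its axis 25 mm above its underside. It stands on the glass shelf at one end of the row of coasters, about 90 mm from the nearest coaster; which end changes. Leave it there.
- filter_box_mid (a point): Centre of the loose cardboard box of spare filters, 70 x 52 x 48 mm high, white sliding door in its top; the point is 23.5 mm above its underside. It stands on the glass shelf at the other end of the row. Leave it there. (Not part of the job: a fixed cradle with a bombilla in a clear tube, 220 mm long and 30 mm high, lies on the counter to the right of the gourds, 0.32 m or more right of the middle.).
There are look-alikes about, which are no part of the job. Leave any blue look-alike of the part that bears gourd_squat_mid alone. What is shaped like the part that bears gourd_tapered_mid but yellow is not meant.

How it is judged (in metres and radians):
At the end, for the whole second after the job is handed in: Each gourd stands upright (within 7 degrees), at rest and released, on its own coaster, its axis within 15 mm of the coaster's centre: the tallest on the coaster nearest the sugar bowl, then the second, the third, and the shortest on the coaster farthest from the sugar bowl (horizontal distance between gourd_tapered_mid and sugar_bowl_mid below 0.136 m and (horizontal distance between gourd_tapered_mid and coaster_a below 0.015 m or horizontal distance between gourd_tapered_mid and coaster_b below 0.015 m or horizontal distance between gourd_tapered_mid and coaster_c below 0.015 m or horizontal distance between gourd_tapered_mid and coaster_d below 0.015 m) and angle between each of gourd_tapered_mid, gourd_wide_mid, gourd_slim_mid, gourd_squat_mid's own z axis and vertical below 0.12 rad and height (world z) of gourd_tapered_mid between 0.053 and 0.065 m and linear speed of each of gourd_tapered, gourd_wide, gourd_slim, gourd_squat below 0.02 m/s and angular speed of each of gourd_tapered, gourd_wide, gourd_slim, gourd_squat below 0.2 rad/s and horizontal distance between gourd_wide_mid and sugar_bowl_mid between 0.136 and 0.228 m and (horizontal distance between gourd_wide_mid and coaster_a below 0.015 m or horizontal distance between gourd_wide_mid and coaster_b below 0.015 m or horizontal distance between gourd_wide_mid and coaster_c below 0.015 m or horizontal distance between gourd_wide_mid and coaster_d below 0.015 m) and height (world z) of gourd_wide_mid between 0.047 and 0.059 m and horizontal distance between gourd_slim_mid and sugar_bowl_mid between 0.228 and 0.32 m and (horizontal distance between gourd_slim_mid and coaster_a below 0.015 m or horizontal distance between gourd_slim_mid and coaster_b below 0.015 m or horizontal distance between gourd_slim_mid and coaster_c below 0.015 m or horizontal distance between gourd_slim_mid and coaster_d below 0.015 m) and height (world z) of gourd_slim_mid between 0.041 and 0.053 m and horizontal distance between gourd_squat_mid and sugar_bowl_mid between 0.32 and 0.45 m and (horizontal distance between gourd_squat_mid and coaster_a below 0.015 m or horizontal distance between gourd_squat_mid and coaster_b below 0.015 m or horizontal distance between gourd_squat_mid and coaster_c below 0.015 m or horizontal distance between gourd_squat_mid and coaster_d below 0.015 m) and height (world z) of gourd_squat_mid between 0.035 and 0.047 m); the robot touches nothing.
It fails at once if a gourd was tipped over (more than 40 degrees) (angle between any of gourd_tapered_mid, gourd_wide_mid, gourd_slim_mid, gourd_squat_mid's own z axis and vertical above 0.7 rad).
It fails at once if a gourd was dropped (falling free by about 2 cm or more) ((linear speed of gourd_tapered above 0.6 m/s and contact force between the fingers and gourd_tapered below 0.05 N) or (linear speed of gourd_wide above 0.6 m/s and contact force between the fingers and gourd_wide below 0.05 N) or (linear speed of gourd_slim above 0.6 m/s and contact force between the fingers and gourd_slim below 0.05 N) or (linear speed of gourd_squat above 0.6 m/s and contact force between the fingers and gourd_squat below 0.05 N)).
It fails at once if the sugar bowl was moved by more than 15 mm (distance of sugar_bowl_mid from where it was at the start of the episode above 0.015 m).
It fails at once if the filter box was moved by more than 15 mm (distance of filter_box_mid from where it was at the start of the episode above 0.015 m).
It also fails if it takes over 96 s, if anything falls off the work surface, if the arm or the gripper's body presses on something with over 40 N, if the wrist force passes 120 N, or if a joint passes its speed limit or range.

### The arm

A 6-joint arm with a two-finger parallel gripper is mounted at the origin on the work surface. World frame = base frame: x ahead of the robot, y to its left, z up, the work surface at z = 0. Lengths are in m, angles in degrees, forces in N, time in s.
With the tool pointing down it reaches from about 0.25 to 0.725 m from the base axis. Payload 9.7 kg.
Tool frame: the origin (TCP) lies at the very end of the fingers, on their centre line; the grasp point (between the pads) lies 19 mm behind it; x points along the fingers, z is the direction in which the jaws open and shut, and the axes are right-handed (so a half turn about x gives the same grasp; the last joint's range is limited). The gripper opens to 85 mm and grips with 20 to 120 N. Pads are 22 mm wide; open, the fingers measure 114 mm over their backs; the gripper's body (76 mm by 85 mm) begins 54 mm behind the grasp point. The pads swing forward as they close: fully open they stand 13 mm farther back than shut.
Start: joints at [-63.77, 4.979, 10.078, 95.1, 0, 90], TCP at [0.243, -0.493, 0.231] pointing down, gripper open.
Joint ranges: [-179.16, 179.16], [-48.56, 103.87], [-65.8, 70.77], [-126.05, 130.52], [-82.76, 87.17], [-180, 180]. Speed limits (degrees/s): [127.2, 127.2, 147.25, 180, 180, 180].

### API

Orientations are given as [roll, pitch, yaw] about the fixed x, y, z axes, in that order (R = Rz(yaw) Ry(pitch) Rx(roll)).
In Python, from workcell import sensors, vision, job_done gives the robot as it stands.
- The arm moves only by the tool carry_out, never from a script. Its argument "increments" is a list of rows, each a list of 7 numbers: the turn, a rotation vector about the tool's x, y, z in degrees, then the shift along the tool's x, y, z in mm, then the opening in per cent of the stroke, from 0 (shut) to 100 (fully open). A call has 1 to 12 rows; each row shifts and turns the commanded pose from where the row before left it, along the tool's axes as they then stand; what a row does not reach is not made up. A row lasts 1/8 s, in which the tool goes at most 62.5 mm and 10.7 degrees, less where a joint would pass 70% of its speed; a pose out of reach is approached as far as the arm can. A call is refused whole if a number of a shift passes 62.5 or a number of a turn 10.7, either way. A call with a gripper value outside its range is refused whole. The fingers move at their own pace and stop on an object; "squeeze" is the grip in N (left out, the last holds). Time passes only in rows, so rows that do not move let the fingers close. It gives the time, the measured TCP pose, the force and the opening at its end, in the units of the state.
- sensors.get_obs(): the state, without advancing time (a new reading comes with each control period).
- vision.camera(name): name is "side" or "top"; returns the picture (384x512x3 uint8, red, green, blue); there is no depth.
- vision.calibration(name): a dict with "camera_matrix" (3x3 intrinsics, pixels), "extrinsics" (4x4, takes a point from world to camera coordinates). Camera axes: x right, y up, looking along -z (the intrinsics and any distortion apply to the point x, -y, -z); pixel columns grow to the right and rows downward; lengths in m; the calibration is good to about 2 mm. A picture is of the moment at which its call begins. calibration takes no time and is no camera call.
- job_done(): hands the job in, once; it reports no verdict.
The state is a dict: "time": time; "q": joint angles; "qd": joint speeds; "joint_efforts": joint torques, N m; "ee_pos": TCP position; "tcp_rot": TCP orientation; "wrist_force": force on the tool from outside, world axes, zero at the start; "torque": the same for the moment, N m; "opening": finger opening in m.
Only numpy, scipy, OpenCV 4.12 (cv2) and the standard library are available. Lean on these libraries where they do the work, as an engineer would, in place of code of your own. Each camera call takes 0.05 s, during which the arm holds its last target.

## Working session

There is one attempt and no reset: what is moved stays moved. The work goes in short steps, Python scripts to look and compute and a tool call to move; the robot and the scene stay as the last step left them, time stands still between calls to the robot, and variables do not carry over. Pictures are saved under pics/ and viewed, and the job is handed in when it is done.

Besides the shell and the picture viewer there is one more tool, called after "Emit:" as name(argument=value, ...), one argument or row to a line, values as JSON. carry_out: Moves the arm, as the interface text tells. Its arguments: {"type":"object","properties":{"increments":{"type":"array"},"squeeze":{"type":"number"}},"required":["increments"]}

```bash
mkdir -p pics; cat > h.py <<'E'
import numpy as np, cv2
from workcell import sensors, vision, job_done
def snap(n,f):
    im=vision.camera(n); cv2.imwrite('pics/'+f,cv2.cvtColor(im,cv2.COLOR_RGB2BGR)); return im
def ray(n,u,v):
    c=vision.calibration(n);K=np.array(c['camera_matrix']);E=np.array(c['extrinsics'])
    d=np.linalg.inv(K)@np.array([u,v,1.]); d=np.array([d[0],-d[1],-d[2]])
    R=E[:3,:3];t=E[:3,3]; return -R.T@t, R.T@d
def onz(n,u,v,z):
    o,d=ray(n,u,v); return o+d*(z-o[2])/d[2]
def proj(n,p):
    c=vision.calibration(n);K=np.array(c['camera_matrix']);E=np.array(c['extrinsics'])
    q=E[:3,:3]@np.array(p)+E[:3,3]; q=K@np.array([q[0],-q[1],-q[2]]); return q[:2]/q[2]
E
python3 - <<'E'
from h import *
for n in('top','side'):
    snap(n,n+'0.png'); c=vision.calibration(n); print(c, ray(n,256,192))
print(sensors.get_obs())
E
```

```text
{'camera_matrix': array([[498.57296863,   0.        , 253.18248943],
       [  0.        , 498.57296863, 193.1165355 ],
       [  0.        ,   0.        ,   1.        ]]), 'extrinsics': array([[-0.01620846, -0.99985604,  0.00501765,  0.04276279],
       [ 0.98852511, -0.0152706 ,  0.15028276, -0.57722287],
       [-0.1501845 ,  0.00739592,  0.98863032, -1.10063221],
       [ 0.        ,  0.        ,  0.        ,  1.        ]])} (array([0.40599453, 0.04208228, 1.17465046]), array([ 0.15230667, -0.01308045, -0.98826542]))
{'camera_matrix': array([[426.6502966 ,   0.        , 259.32359055],
       [  0.        , 426.6502966 , 192.57327851],
       [  0.        ,   0.        ,   1.        ]]), 'extrinsics': array([[ 0.99879005, -0.04866988, -0.00704893, -0.57200266],
       [ 0.03626366,  0.63208629,  0.77404901, -0.10673489],
       [-0.03321734, -0.77336806,  0.63308644, -0.99741208],
       [ 0.        ,  0.        ,  0.        ,  1.        ]])} (array([ 0.54204978, -0.73174029,  0.71003409]), array([ 0.02548553,  0.77459652, -0.63199146]))
{'time': 0.1, 'q': array([-6.37722692e+01,  5.00949373e+00,  1.00386825e+01,  9.50992634e+01,
        2.24403461e-04,  8.99984859e+01]), 'qd': array([ 0.07463962, -0.02854948,  0.08014807, -0.03635698, -0.03954038,
        0.06870124]), 'joint_efforts': array([-2.06815316e-04, -5.21562231e+01,  4.65651619e+01,  1.60683109e-02,
       -6.26427823e-05,  1.95580657e-05]), 'ee_pos': array([ 0.2429781 , -0.49319147,  0.23063635]), 'tcp_rot': array([179.81500534,  89.92992508, 116.04425009]), 'wrist_force': array([-0.112739  ,  0.23738424,  0.25543699]), 'torque': array([ 0.01528832,  0.00703464, -0.00988225]), 'opening': 0.08530636047874313}
```

View pics/top0.png

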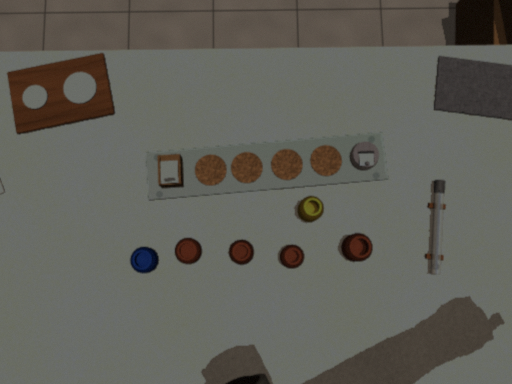

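View pics/side0.png

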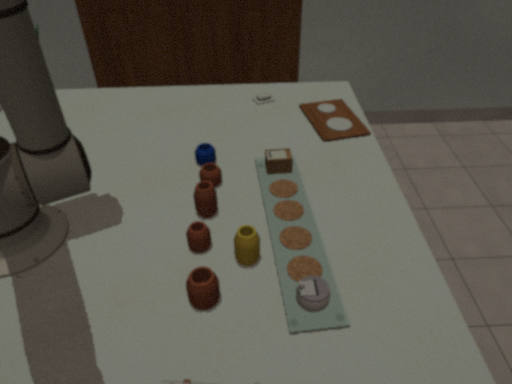

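The top view has image-up = +x and left = +y. The filter box is at (169,169), the sugar bowl at (365,156) and the coasters at (210,170), (247,168), (287,165) and (326,161). The red gourds are at (188,250), (241,252), (292,256) and (357,247). The yellow look-alike is at (311,208) and the blue one at (144,260). In the side view the gourd heights suggest the order squat, tapered, slim, wide from far to near.

```bash
cat > meas.py <<'E'
from h import *
def blobs(n,im,lo,hi,amin=60):
    hsv=cv2.cvtColor(im,cv2.COLOR_RGB2HSV)
    m=cv2.inRange(hsv,np.array(lo),np.array(hi))
    if lo[0]==0 and hi[0]<=8: m|=cv2.inRange(hsv,np.array((172,lo[1],lo[2])),np.array((180,hi[1],hi[2])))
    m=cv2.morphologyEx(m,cv2.MORPH_CLOSE,np.ones((3,3)))
    cs,_=cv2.findContours(m,cv2.RETR_EXTERNAL,cv2.CHAIN_APPROX_NONE)
    return [c for c in cs if cv2.contourArea(c)>amin],hsv
def show(n,im,lo,hi,zs):
    cs,_=blobs(n,im,lo,hi)
    for c in cs:
        x,y,w,h=cv2.boundingRect(c);M=cv2.moments(c);u,v=M['m10']/M['m00'],M['m01']/M['m00']
        print(n,(x,y,w,h),'A%d'%cv2.contourArea(c),'c %.1f %.1f'%(u,v),[np.round(onz(n,u,v,z)[:2],4).tolist() for z in zs])
E
python3 - <<'E'
from meas import *
t=cv2.cvtColor(cv2.imread('pics/top0.png'),cv2.COLOR_BGR2RGB);s=cv2.cvtColor(cv2.imread('pics/side0.png'),cv2.COLOR_BGR2RGB)
ht=cv2.cvtColor(t,cv2.COLOR_RGB2HSV);hs=cv2.cvtColor(s,cv2.COLOR_RGB2HSV)
print([ht[v,u].tolist() for u,v in[(188,250),(183,258),(241,252),(357,247),(210,170),(287,165),(311,208),(144,260),(169,169),(364,147),(200,220)]])
print([hs[v,u].tolist() for u,v in[(211,178),(206,205),(199,240),(203,295),(283,188),(295,238)]])
print('red');show('top',t,(0,130,25),(8,255,255),(.026,.032,.038,.044)); show('side',s,(0,130,25),(9,255,255),(.03,))
print('cork');show('top',t,(7,80,90),(16,255,255),(.015,))
print('yel');show('top',t,(20,120,30),(35,255,255),(.044,))
print('blue');show('top',t,(100,120,30),(130,255,255),(.026,))
E
```

```text
[[7, 179, 77], [7, 172, 77], [7, 178, 79], [7, 181, 83], [14, 152, 89], [14, 152, 92], [28, 177, 105], [112, 201, 80], [43, 17, 108], [4, 25, 82], [43, 16, 109]]
[[8, 170, 54], [10, 155, 46], [8, 165, 54], [8, 143, 57], [14, 133, 100], [14, 131, 101]]
red
top (281, 245, 22, 23) A346 c 291.4 255.9 [[0.4338, -0.0517], [0.4336, -0.0512], [0.4335, -0.0507], [0.4334, -0.0502]]
top (230, 241, 23, 23) A376 c 240.9 251.5 [[0.4457, 0.0638], [0.4455, 0.0637], [0.4453, 0.0635], [0.4451, 0.0634]]
top (176, 239, 25, 24) A435 c 187.9 250.5 [[0.45, 0.1851], [0.4498, 0.1844], [0.4496, 0.1837], [0.4493, 0.1829]]
top (344, 234, 28, 27) A514 c 357.7 246.7 [[0.4525, -0.2043], [0.4522, -0.203], [0.452, -0.2017], [0.4517, -0.2004]]
side (188, 268, 31, 41) A935 c 202.6 288.3 [[0.4511, -0.1932]]
side (188, 222, 22, 30) A462 c 198.2 236.6 [[0.4336, -0.0487]]
side (195, 163, 25, 54) A847 c 207.0 189.8 [[0.4455, 0.1176]]
side (217, 58, 36, 25) A196 c 237.2 70.9 [[0.5283, 0.8463]]
side (88, 35, 18, 34) A75 c 96.5 49.1 [[-0.0747, 1.1135]]
side (250, 31, 23, 22) A91 c 264.4 43.2 [[0.6505, 1.1353]]
side (102, 31, 47, 50) A545 c 121.9 58.3 [[0.0555, 1.0034]]
side (171, 24, 26, 45) A260 c 185.8 41.6 [[0.3025, 1.1777]]
side (247, 10, 46, 26) A229 c 264.7 20.7 [[0.67, 1.4418]]
side (201, 0, 67, 82) A969 c 229.7 42.7 [[0.4979, 1.1512]]
side (161, 0, 61, 32) A368 c 184.6 15.7 [[0.265, 1.5512]]
side (115, 0, 39, 36) A140 c 131.4 21.2 [[0.0072, 1.4814]]
side (79, 0, 37, 34) A552 c 94.5 15.1 [[-0.2021, 1.5943]]
cork
top (196, 165, 24, 15) A68 c 204.9 174.1 [[0.6295, 0.1469]]
yel
top (298, 196, 25, 26) A451 c 310.0 208.6 [[0.54, -0.0955]]
blue
top (131, 247, 25, 25) A453 c 143.0 259.5 [[0.4312, 0.2873]]
```

```bash
python3 - <<'E'
from meas import *
t=cv2.cvtColor(cv2.imread('pics/top0.png'),cv2.COLOR_BGR2RGB);s=cv2.cvtColor(cv2.imread('pics/side0.png'),cv2.COLOR_BGR2RGB)
print('cork');show('top',t,(9,75,60),(20,255,255),(.015,));show('side',s,(10,70,60),(20,255,255),(.015,))
# bowl & box outlines crude
print('red top refined'); show('top',t,(0,90,8),(13,255,255),(.026,.032,.038,.044))
print('scale px/m at .04', (proj('top',(.45,.05,.04))-proj('top',(.45,-.05,.04)))/.1)
for n,(x,y,h) in dict(tap=(.4451,.0634,.088),wide=(.452,-.2017,.076),slim=(.4336,-.0512,.064),squat=(.45,.1851,.052)).items():
    print(n,'side px top',proj('side',(x,y,h)),'foot',proj('side',(x,y,0)))
print('bowl',onz('top',365,156,.057),'box',onz('top',169,169,.06))
cv2.imwrite('pics/z.png',cv2.resize(cv2.imread('pics/top0.png')[110:290,120:400],None,fx=2.8,fy=2.8,interpolation=cv2.INTER_CUBIC))
cv2.imwrite('pics/zs.png',cv2.resize(cv2.imread('pics/side0.png')[130:340,170:360],None,fx=2.8,fy=2.8,interpolation=cv2.INTER_CUBIC))
E
```

```text
cork
top (195, 155, 31, 30) A712 c 210.2 169.6 [[0.6401, 0.1343]]
top (158, 154, 23, 31) A159 c 168.6 162.7 [[0.6583, 0.233]]
top (231, 152, 32, 31) A719 c 246.3 167.2 [[0.6446, 0.0488]]
top (271, 149, 32, 31) A719 c 286.3 164.1 [[0.6507, -0.0464]]
top (310, 145, 32, 31) A712 c 325.6 160.1 [[0.6589, -0.1401]]
top (7, 53, 106, 79) A5762 c 59.1 92.1 [[0.8369, 0.4995]]
side (187, 271, 28, 22) A95 c 199.4 284.8 [[0.442, -0.1721]]
side (287, 256, 35, 25) A611 c 303.3 267.4 [[0.6593, -0.138]]
side (279, 226, 33, 24) A559 c 295.1 237.4 [[0.6521, -0.0485]]
side (187, 221, 23, 18) A86 c 198.7 231.5 [[0.4312, -0.0171]]
side (269, 180, 35, 41) A815 c 285.9 200.0 [[0.644, 0.084]]
side (200, 163, 21, 14) A61 c 212.0 171.3 [[0.4534, 0.2169]]
side (300, 99, 70, 42) A1703 c 333.3 119.3 [[0.837, 0.4791]]
red top refined
top (280, 245, 24, 23) A392 c 291.4 256.1 [[0.4335, -0.0515], [0.4334, -0.051], [0.4332, -0.0505], [0.4331, -0.05]]
top (229, 240, 24, 24) A412 c 240.8 251.7 [[0.4454, 0.0639], [0.4452, 0.0638], [0.445, 0.0637], [0.4448, 0.0636]]
top (175, 238, 26, 25) A476 c 187.7 250.4 [[0.4501, 0.1
[... 611 characters left out ...]
4, -0.1367], [0.653, -0.1358]]
top (8, 53, 106, 80) A5971 c 60.1 93.0 [[0.8307, 0.4928], [0.8284, 0.4904], [0.8262, 0.4881], [0.824, 0.4857]]
top (455, 0, 57, 45) A2241 c 483.3 21.5 [[0.9996, -0.5406], [0.9965, -0.5376], [0.9934, -0.5345], [0.9903, -0.5315]]
scale px/m at .04 [-441.56813341    7.11136171]
tap side px top [203.6766123  185.10685517] foot [206.84731089 212.88391479]
wide side px top [200.59367595 276.50097669] foot [204.15999263 301.09204069]
slim side px top [196.63967277 226.38409284] foot [199.450021   246.71486526]
squat side px top [209.18527405 167.1726171 ] foot [210.74905449 182.75803477]
bowl [ 0.6580031  -0.22439029  0.057     ] box [0.63379953 0.22443766 0.06      ]
```

View pics/z.png

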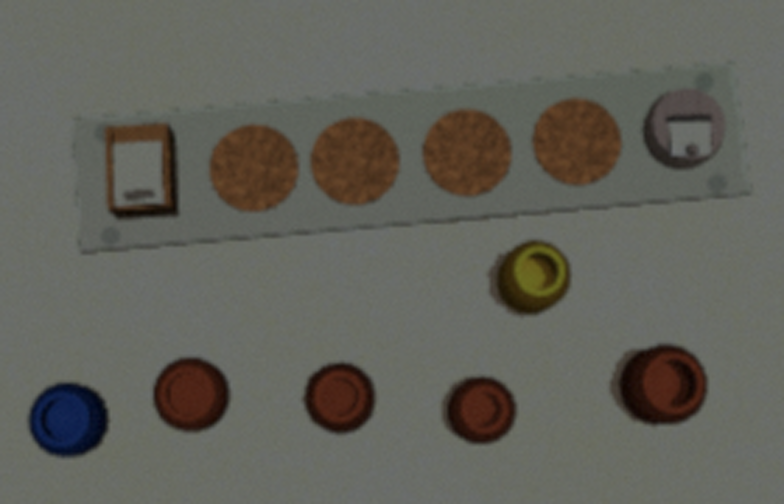

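View pics/zs.png

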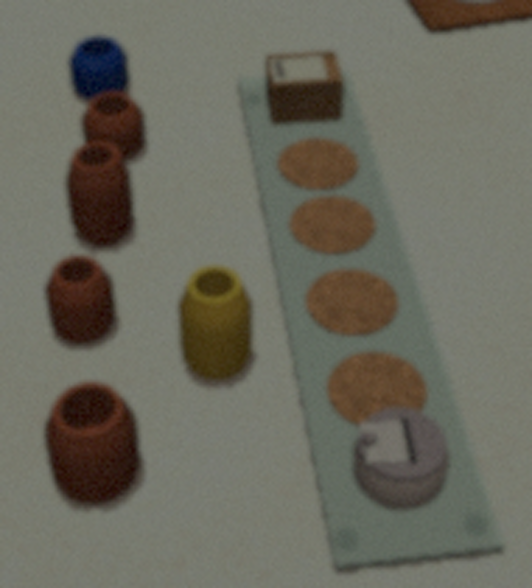

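The sizes, mask widths and side-view rim/foot positions all agree on the identities, so I have every position I need. Next I check the tool axes at the start pose.

```bash
cat >> h.py <<'E'
from scipy.spatial.transform import Rotation as Ro
def pose():
    o=sensors.get_obs(); return o, Ro.from_euler('xyz',o['tcp_rot'],degrees=True).as_matrix()
def to(p):
    o,R=pose(); print('t %.2f'%o['time'],'tcp',np.round(o['ee_pos']*1e3,1),'open %.1f'%(o['opening']*1e3),'F',np.round(o['wrist_force'],1))
    print('tool shift mm',np.round(R.T@(np.array(p)-o['ee_pos'])*1e3,1)); a=np.degrees(np.arctan2(R[1,2],R[0,2])); print('z yaw',a.round(2),'x axis',R[:,0].round(4))
E
python3 - <<'E'
from h import *
o,R=pose();print(R.round(3)); to((.452,-.201,.2))
E
```

```text
[[-0.001  0.897  0.442]
 [ 0.001  0.442 -0.897]
 [-1.     0.    -0.001]]
t 0.10 tcp [ 243.  -493.2  230.6] open 85.3 F [-0.1  0.2  0.3]
tool shift mm [  30.8  316.6 -169.7]
z yaw -63.77 x axis [-5.0e-04  1.1e-03 -1.0e+00]
```

Emit:
carry_out(
  increments=[
    [-9.7,0,0,0,0,0,100],
    [-9.7,0,0,0,0,0,100],
    [-9.7,0,0,0,0,0,100],
    [-9.7,0,0,0,0,0,100],
    [-9.7,0,0,0,0,0,100],
    [-9.7,0,0,0,0,0,100],
    [-9.6,0,0,0,0,0,100],
    [0,0,0,0,0,0,100],
  ],
  squeeze=50,
)

```text
time: 1.1
ee_pos: [0.243, -0.4933, 0.231]
tcp_rot: [109.9, 90.0, 113.8]
wrist_force: [-0.5, 0.6, 0.1]
opening: 0.0854
```

```bash
python3 - <<'E'
from h import *
to((.4515,-.201,.2)); print(pose()[0]['q'])
E
```

```text
t 1.10 tcp [ 243.  -493.3  231. ] open 85.4 F [-0.5  0.6  0.1]
tool shift mm [ 31.1 277.1 228.2]
z yaw 3.97 x axis [-3.e-04  6.e-04 -1.e+00]
[-6.37698252e+01  4.99368887e+00  1.00571320e+01  9.51007629e+01
  1.55217529e-03  2.22641306e+01]
```

Emit:
carry_out(
  increments=[
    [0,0,0,0,34.6,28.5,100],
    [0,0,0,0,34.6,28.5,100],
    [0,0,0,0,34.6,28.5,100],
    [0,0,0,0,34.6,28.5,100],
    [0,0,0,0,34.6,28.5,100],
    [0,0,0,0,34.6,28.5,100],
    [0,0,0,0,34.6,28.5,100],
    [0,0,0,0,34.9,28.7,100],
    [0,0,0,30,0,0,100],
    [0,0,0,30,0,0,100],
    [0,0,0,30,0,0,100],
    [0,0,0,0,0,0,100],
  ],
)

```text
time: 2.6
ee_pos: [0.45, -0.2003, 0.1393]
tcp_rot: [152.0, 89.8, 155.8]
wrist_force: [0.5, 0.6, 0.8]
opening: 0.0856
```

```bash
python3 - <<'E'
from h import *
to((.4515,-.201,.017)); snap('side','s1.png')
E
```

```text
t 2.60 tcp [ 450.  -200.3  139.3] open 85.6 F [0.5 0.6 0.8]
tool shift mm [122.3  -1.    1.9]
z yaw 3.84 x axis [-0.0037  0.0017 -1.    ]
```

View pics/s1.png

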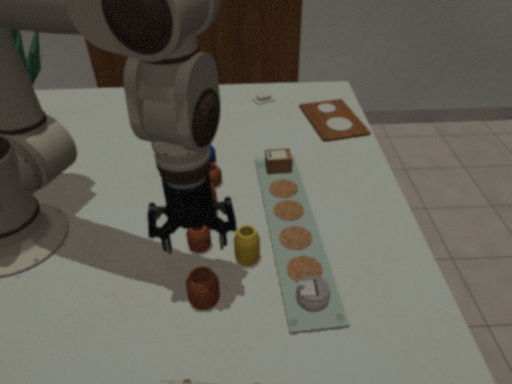

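The gripper is above the wide gourd (203,287) with its jaws along x, so I descend.

Emit:
carry_out(
  increments=[
    [0,0,0,25,-1,1,100],
    [0,0,0,25,0,0,100],
    [0,0,0,25,0,0,100],
    [0,0,0,25,0,0,100],
    [0,0,0,20,0,0,100],
    [0,0,0,0,0,0,100],
    [0,0,0,0,0,0,70],
    [0,0,0,0,0,0,40],
    [0,0,0,0,0,0,40],
    [0,0,0,0,0,0,40],
    [0,0,0,0,0,0,40],
  ],
)

```text
time: 4.03
ee_pos: [0.4532, -0.2023, 0.0235]
tcp_rot: [-31.3, 89.8, -27.3]
wrist_force: [-1.6, -0.6, 6.3]
opening: 0.0626
```

```bash
python3 - <<'E'
from h import *
to((.4515,-.201,.017))
E
```

```text
t 4.03 tcp [ 453.2 -202.3   23.5] open 62.6 F [-1.6 -0.6  6.3]
tool shift mm [ 6.5  1.5 -1.7]
z yaw 4.0 x axis [ 0.0025 -0.0013 -1.    ]
```

Emit:
carry_out(
  increments=[
    [0,0,0,-10,0,0,40],
    [0,0,0,-20,0,0,40],
    [0,0,0,-30,0,0,40],
    [0,0,0,-30,0,0,40],
    [0,0,0,-30,0,0,40],
    [0,0,0,-10,0,0,40],
    [0,0,0,0,0,0,40],
  ],
)

```text
time: 4.9
ee_pos: [0.4525, -0.2019, 0.1516]
tcp_rot: [-27.0, 90.0, -23.0]
wrist_force: [-0.5, 0.1, -3.0]
opening: 0.0631
```

```bash
python3 - <<'E'
from h import *
to((.6507,-.0464,.15)); snap('side','s2.png')
E
```

```text
t 4.90 tcp [ 452.5 -201.9  151.6] open 63.1 F [-0.5  0.1 -3. ]
tool shift mm [  1.7 141.2 208.6]
z yaw 4.02 x axis [ 7.e-04 -3.e-04 -1.e+00]
```

View pics/s2.png

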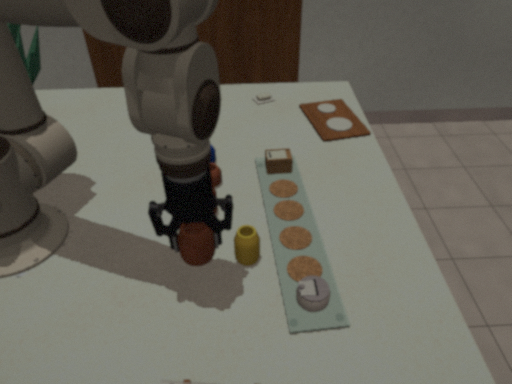

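The wide gourd is held upright at (197,243) and the wrist reads 3 N. I carry it to the second coaster from the sugar bowl.

Emit:
carry_out(
  increments=[
    [0,0,0,0,14,20,40],
    [0,0,0,0,18,27,40],
    [0,0,0,0,18,27,40],
    [0,0,0,0,18,27,40],
    [0,0,0,0,18,27,40],
    [0,0,0,0,18,27,40],
    [0,0,0,0,18,27,40],
    [0,0,0,0,12,17,40],
    [0,0,0,0,7,9.6,40],
    [0,0,0,0,0,0,40],
    [0,0,0,0,0,0,40],
  ],
)

```text
time: 6.32
ee_pos: [0.6499, -0.047, 0.151]
tcp_rot: [-173.0, 90.0, -169.0]
wrist_force: [-0.4, 0.4, -2.7]
opening: 0.0621
```

```bash
python3 - <<'E'
from h import *
to((.6507,-.0464,.0395)); snap('side','s3.png'); snap('top','t3.png')
E
```

```text
t 6.33 tcp [649.9 -47.  151. ] open 62.1 F [-0.4  0.4 -2.7]
tool shift mm [111.5   0.6   0.9]
z yaw 4.0 x axis [-7.e-04 -1.e-04 -1.e+00]
```

View pics/s3.png

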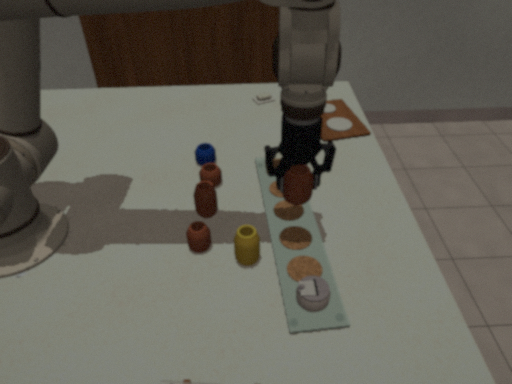

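Emit:
carry_out(
  increments=[
    [0,0,0,20,0.5,1,40],
    [0,0,0,25,0,0,40],
    [0,0,0,25,0,0,40],
    [0,0,0,20,0,0,40],
    [0,0,0,12,0,0,40],
    [0,0,0,5,0,0,40],
    [0,0,0,0,0,0,40],
    [0,0,0,0,0,0,40],
  ],
)

```text
time: 7.42
ee_pos: [0.6519, -0.046, 0.0452]
tcp_rot: [-7.7, 89.9, -3.7]
wrist_force: [-0.4, 0.2, -2.4]
opening: 0.0627
```

```bash
python3 - <<'E'
from h import *
to((.6507,-.0464,.0385))
E
```

```text
t 7.42 tcp [651.9 -46.   45.2] open 62.7 F [-0.4  0.2 -2.4]
tool shift mm [ 6.7 -0.3 -1.3]
z yaw 4.03 x axis [ 1.3e-03 -1.0e-04 -1.0e+00]
```

Emit:
carry_out(
  increments=[
    [0,0,0,2.5,0,-1,40],
    [0,0,0,2,0,0,40],
    [0,0,0,1,0,0,40],
    [0,0,0,0,0,0,40],
  ],
)

```text
time: 7.92
ee_pos: [0.6505, -0.046, 0.0388]
tcp_rot: [-51.1, 90.0, -47.1]
wrist_force: [-0.1, -0.1, -3.2]
opening: 0.0626
```

```bash
python3 - <<'E'
from h import *
to((.6507,-.0464,.0385))
E
```

```text
t 7.92 tcp [650.5 -46.   38.8] open 62.6 F [-0.1 -0.1 -3.2]
tool shift mm [ 0.3 -0.4  0.2]
z yaw 4.03 x axis [ 0. -0. -1.]
```

Emit:
carry_out(
  increments=[
    [0,0,0,1,0,0,40],
    [0,0,0,0,0,0,40],
    [0,0,0,0,0,0,40],
  ],
)

```text
time: 8.3
ee_pos: [0.6505, -0.046, 0.0386]
tcp_rot: [-0.3, 90.0, 3.7]
wrist_force: [-4.8, -0.1, 6.7]
opening: 0.0626
```

Emit:
carry_out(
  increments=[
    [0,0,0,1,0,0,40],
    [0,0,0,0,0,0,40],
    [0,0,0,0,0,0,40],
  ],
)

```text
time: 8.68
ee_pos: [0.6505, -0.046, 0.0386]
tcp_rot: [-5.1, 89.9, -1.1]
wrist_force: [-7.3, 1.1, 12.6]
opening: 0.0625
```

Emit:
carry_out(
  increments=[
    [0,0,0,1,0,0,40],
    [0,0,0,0,0,0,40],
    [0,0,0,0,0,0,40],
  ],
)

```text
time: 9.05
ee_pos: [0.6506, -0.046, 0.0385]
tcp_rot: [-6.4, 89.9, -2.3]
wrist_force: [-9.0, 0.7, 17.4]
opening: 0.0624
```

Contact came at TCP z 38.6 mm, exactly as predicted. I take off the press, then release.

Emit:
carry_out(
  increments=[
    [0,0,0,-2.5,0,0,40],
    [0,0,0,0,0,0,40],
    [0,0,0,0,0,0,78],
    [0,0,0,0,0,0,85],
    [0,0,0,0,0,0,92],
    [0,0,0,0,0,0,100],
    [0,0,0,0,0,0,100],
    [0,0,0,-10,0,0,100],
    [0,0,0,-20,0,0,100],
    [0,0,0,-30,0,0,100],
    [0,0,0,-30,0,0,100],
    [0,0,0,-30,0,0,100],
  ],
)

```text
time: 10.55
ee_pos: [0.6506, -0.046, 0.1613]
tcp_rot: [-8.2, 89.9, -4.1]
wrist_force: [0.7, -0.2, -0.9]
opening: 0.0855
```

```bash
python3 - <<'E'
from h import *
to((.445,.063,.15))
E
```

```text
t 10.55 tcp [650.6 -46.  161.3] open 85.5 F [ 0.7 -0.2 -0.9]
tool shift mm [  10.8  123.2 -197.5]
z yaw 4.03 x axis [ 1.9e-03 -1.0e-04 -1.0e+00]
```

Emit:
carry_out(
  increments=[
    [0,0,0,0,15,-25,100],
    [0,0,0,0,17,-27,100],
    [0,0,0,0,17,-27,100],
    [0,0,0,0,17,-27,100],
    [0,0,0,0,17,-27,100],
    [0,0,0,0,16,-27,100],
    [0,0,0,0,15,-24,100],
    [0,0,0,0,9.2,-13.5,100],
    [0,0,0,0,0,0,100],
    [0,0,0,0,0,0,100],
  ],
)

```text
time: 11.8
ee_pos: [0.4455, 0.0628, 0.1587]
tcp_rot: [-6.7, 90.0, -2.6]
wrist_force: [-0.4, 0.0, -0.5]
opening: 0.0854
```

```bash
python3 - <<'E'
from meas import *
to((.445,.0635,.024)); t=snap('top','t4.png'); snap('side','s4.png')
show('top',t,(0,90,8),(9,255,255),(.038,.053,))
E
```

```text
t 11.80 tcp [445.5  62.8 158.7] open 85.4 F [-0.4  0.  -0.5]
tool shift mm [134.7   0.7  -0.5]
z yaw 4.03 x axis [ 8.e-04 -0.e+00 -1.e+00]
top (175, 241, 11, 23) A87 c 179.1 252.3 [[0.4458, 0.2034], [0.4452, 0.2013]]
top (282, 236, 22, 32) A356 c 291.9 255.7 [[0.434, -0.0517], [0.4336, -0.0504]]
top (272, 147, 28, 30) A579 c 285.8 161.2 [[0.6527, -0.0437], [0.6494, -0.0425]]
```

View pics/t4.png

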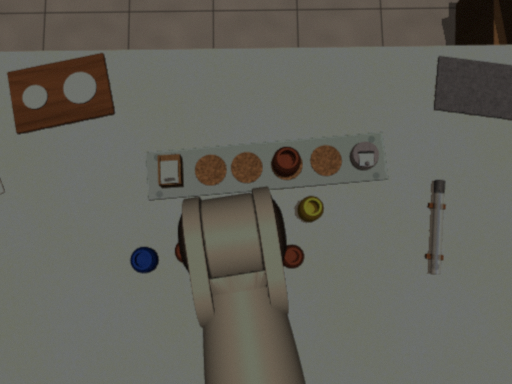

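View pics/s4.png

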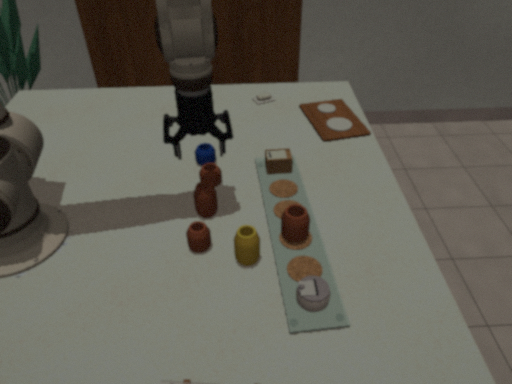

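The wide gourd stands upright at about (.650,-.043), within about 3 mm of its coaster's centre. Next is the tapered gourd.

Emit:
carry_out(
  increments=[
    [0,0,0,25,0.5,0,100],
    [0,0,0,30,0,0,100],
    [0,0,0,30,0,0,100],
    [0,0,0,25,0,0,100],
    [0,0,0,20,0,0,100],
    [0,0,0,0,0,0,100],
    [0,0,0,0,0,0,70],
    [0,0,0,0,0,0,50],
    [0,0,0,0,0,0,30],
    [0,0,0,0,0,0,30],
    [0,0,0,0,0,0,30],
    [0,0,0,0,0,0,30],
  ],
)

```text
time: 13.4
ee_pos: [0.4456, 0.0635, 0.0296]
tcp_rot: [-0.1, 89.9, 3.9]
wrist_force: [-0.3, -0.7, 6.5]
opening: 0.055
```

```bash
python3 - <<'E'
from h import *
to((.445,.0635,.024))
E
```

```text
t 13.40 tcp [445.6  63.5  29.6] open 55.0 F [-0.3 -0.7  6.5]
tool shift mm [ 5.6  0.  -0.6]
z yaw 4.03 x axis [ 2.1e-03  1.0e-04 -1.0e+00]
```

Emit:
carry_out(
  increments=[
    [0,0,0,-10,0,0,30],
    [0,0,0,-20,0,0,30],
    [0,0,0,-30,0,0,30],
    [0,0,0,-30,0,0,30],
    [0,0,0,-30,0,0,30],
    [0,0,0,-10,0,0,30],
    [0,0,0,0,0,0,30],
  ],
)

```text
time: 14.28
ee_pos: [0.4449, 0.0635, 0.1584]
tcp_rot: [6.2, 90.0, 10.2]
wrist_force: [-0.4, -0.5, -1.8]
opening: 0.0547
```

```bash
python3 - <<'E'
from h import *
to((.659,-.1395,.0446)); 
E
```

```text
t 14.28 tcp [444.9  63.5 158.4] open 54.7 F [-0.4 -0.5 -1.8]
tool shift mm [ 113.9 -217.6  199.2]
z yaw 4.03 x axis [ 5.e-04  1.e-04 -1.e+00]
```

Emit:
carry_out(
  increments=[
    [0,0,0,0,-18,16,30],
    [0,0,0,0,-28,26,30],
    [0,0,0,0,-28,26,30],
    [0,0,0,0,-28,26,30],
    [0,0,0,0,-28,26,30],
    [0,0,0,0,-28,26,30],
    [0,0,0,0,-28,26,30],
    [0,0,0,0,-20,17,30],
    [0,0,0,0,-11.6,10.2,30],
    [0,0,0,0,0,0,30],
    [0,0,0,0,0,0,30],
  ],
)

```text
time: 15.65
ee_pos: [0.6581, -0.1391, 0.1572]
tcp_rot: [160.3, 89.9, 164.3]
wrist_force: [0.2, 0.0, -3.1]
opening: 0.055
```

```bash
python3 - <<'E'
from h import *
to((.659,-.1395,.0446));snap('side','s5.png') 
E
```

```text
t 15.65 tcp [ 658.1 -139.1  157.2] open 55.0 F [ 0.2  0.  -3.1]
tool shift mm [112.6  -0.5   1.1]
z yaw 4.04 x axis [-1.8e-03  5.0e-04 -1.0e+00]
```

View pics/s5.png

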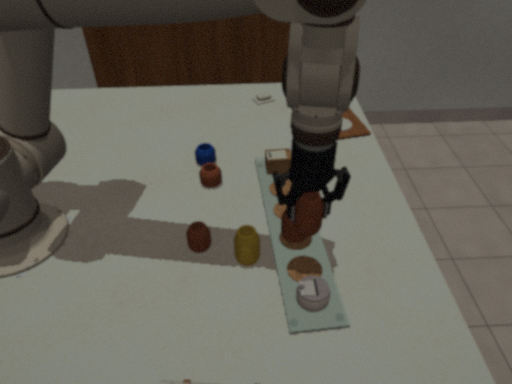

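```bash
python3 - <<'E'
from h import *
cv2.imwrite('pics/z5.png',cv2.resize(cv2.imread('pics/s5.png')[140:300,230:380],None,fx=3.6,fy=3.6,interpolation=cv2.INTER_CUBIC))
E
```

```text
(no output)
```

View pics/z5.png

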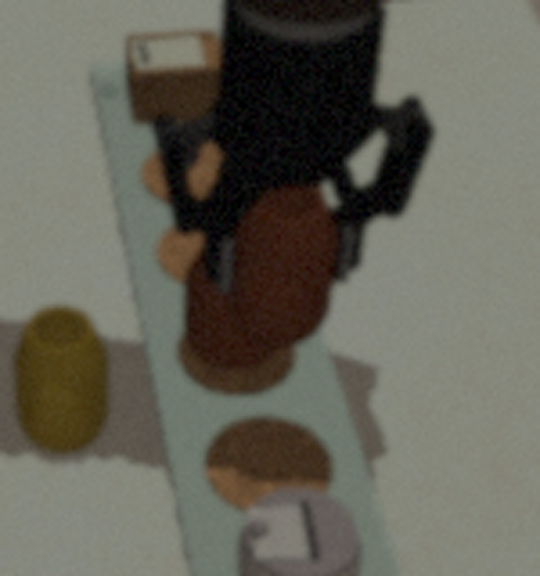

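The tapered gourd is upright in the grip; the wide gourd behind it only overlaps in the picture. I lower it.

Emit:
carry_out(
  increments=[
    [0,0,0,20,-0.5,0,30],
    [0,0,0,25,0,0,30],
    [0,0,0,25,0,0,30],
    [0,0,0,20,0,0,30],
    [0,0,0,12,0,0,30],
    [0,0,0,5,0,0,30],
    [0,0,0,2,0,0,30],
    [0,0,0,0,0,0,30],
    [0,0,0,0,0,0,30],
  ],
)

```text
time: 16.82
ee_pos: [0.6591, -0.1402, 0.0499]
tcp_rot: [-14.6, 89.9, -10.6]
wrist_force: [-0.1, -0.1, -1.6]
opening: 0.0545
```

```bash
python3 - <<'E'
from h import *
to((.659,-.1395,.0446))
E
```

```text
t 16.82 tcp [ 659.1 -140.2   49.9] open 54.5 F [-0.1 -0.1 -1.6]
tool shift mm [ 5.3  0.7 -0.1]
z yaw 4.03 x axis [ 9.e-04 -2.e-04 -1.e+00]
```

Emit:
carry_out(
  increments=[
    [0,0,0,2,0.5,0,30],
    [0,0,0,1.5,0,0,30],
    [0,0,0,1,0,0,30],
    [0,0,0,0,0,0,30],
    [0,0,0,0,0,0,30],
  ],
)

```text
time: 17.45
ee_pos: [0.6587, -0.1396, 0.0447]
tcp_rot: [160.6, 90.0, 164.6]
wrist_force: [-0.5, -0.0, -1.6]
opening: 0.0549
```

Emit:
carry_out(
  increments=[
    [0,0,0,1,0,0,30],
    [0,0,0,0,0,0,30],
    [0,0,0,0,0,0,30],
  ],
)

```text
time: 17.82
ee_pos: [0.6588, -0.1396, 0.0447]
tcp_rot: [-19.6, 90.0, -15.5]
wrist_force: [-3.1, 0.3, 5.6]
opening: 0.0544
```

Emit:
carry_out(
  increments=[
    [0,0,0,1,0,0,30],
    [0,0,0,0,0,0,30],
    [0,0,0,0,0,0,30],
  ],
)

```text
time: 18.2
ee_pos: [0.6587, -0.1396, 0.0446]
tcp_rot: [-19.8, 89.9, -15.8]
wrist_force: [-6.2, 0.8, 11.6]
opening: 0.0545
```

Emit:
carry_out(
  increments=[
    [0,0,0,-1.5,0,0,30],
    [0,0,0,0,0,0,30],
    [0,0,0,0,0,0,68],
    [0,0,0,0,0,0,78],
    [0,0,0,0,0,0,90],
    [0,0,0,0,0,0,100],
    [0,0,0,0,0,0,100],
    [0,0,0,-10,0,0,100],
    [0,0,0,-20,0,0,100],
    [0,0,0,-30,0,0,100],
    [0,0,0,-30,0,0,100],
    [0,0,0,-30,0,0,100],
  ],
)

```text
time: 19.7
ee_pos: [0.6589, -0.1396, 0.1673]
tcp_rot: [-16.0, 89.9, -12.0]
wrist_force: [0.3, -0.3, -0.8]
opening: 0.0855
```

```bash
python3 - <<'E'
from h import *
to((.4338,-.0513,.16))
E
```

```text
t 19.70 tcp [ 658.9 -139.6  167.3] open 85.5 F [ 0.3 -0.3 -0.8]
tool shift mm [   6.8  103.9 -218.3]
z yaw 4.03 x axis [ 1.9e-03 -4.0e-04 -1.0e+00]
```

Emit:
carry_out(
  increments=[
    [0,0,0,0,9,-18,100],
    [0,0,0,0,13,-28,100],
    [0,0,0,0,14,-29,100],
    [0,0,0,0,14,-29,100],
    [0,0,0,0,14,-29,100],
    [0,0,0,0,14,-29,100],
    [0,0,0,0,13,-28,100],
    [0,0,0,0,9,-18,100],
    [0,0,0,0,3.9,-10.3,100],
    [0,0,0,0,0,0,100],
    [0,0,0,0,0,0,100],
  ],
)

```text
time: 21.08
ee_pos: [0.4343, -0.0515, 0.1646]
tcp_rot: [-14.1, 90.0, -10.1]
wrist_force: [-0.1, 0.1, 0.4]
opening: 0.0855
```

```bash
python3 - <<'E'
from meas import *
to((.4338,-.0513,.013)); t=snap('top','t6.png'); snap('side','s6.png')
show('top',t,(0,90,8),(9,255,255),(.038,.053,.059))
E
```

```text
t 21.07 tcp [434.3 -51.5 164.6] open 85.5 F [-0.1  0.1  0.4]
tool shift mm [151.6   0.2  -0.6]
z yaw 4.02 x axis [ 6.e-04 -1.e-04 -1.e+00]
top (175, 238, 26, 25) A469 c 187.7 250.4 [[0.4497, 0.1841], [0.4492, 0.1822], [0.4489, 0.1815]]
top (278, 212, 13, 45) A185 c 283.8 236.8 [[0.4771, -0.0345], [0.4761, -0.0335], [0.4758, -0.0331]]
top (272, 147, 28, 29) A564 c 285.8 161.0 [[0.6532, -0.0435], [0.6499, -0.0424], [0.6486, -0.042]]
top (316, 144, 26, 27) A478 c 328.5 156.4 [[0.6626, -0.1436], [0.6592, -0.1412], [0.6578, -0.1402]]
```

View pics/t6.png

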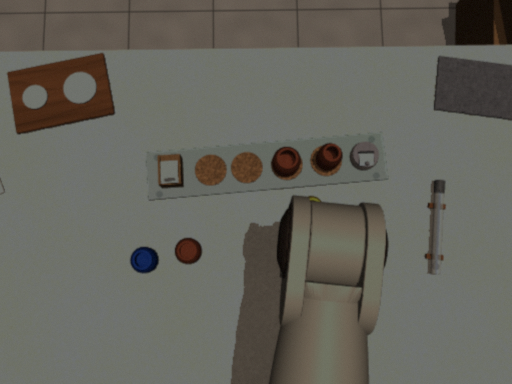

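View pics/s6.png

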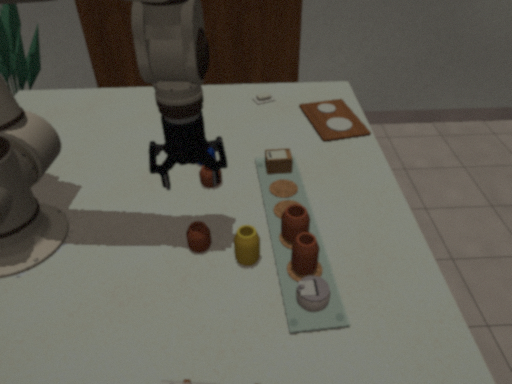

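Tapered is at (.658,-.140), which is good; wide is about 4 mm off centre, within tolerance. Next is slim.

Emit:
carry_out(
  increments=[
    [0,0,0,25,0,-0.5,100],
    [0,0,0,30,0,0,100],
    [0,0,0,30,0,0,100],
    [0,0,0,30,0,0,100],
    [0,0,0,20,0,0,100],
    [0,0,0,12,0,0,100],
    [0,0,0,4,0,0,100],
    [0,0,0,0,0,0,100],
    [0,0,0,0,0,0,100],
  ],
)

```text
time: 22.3
ee_pos: [0.4337, -0.0514, 0.014]
tcp_rot: [-8.5, 89.9, -4.5]
wrist_force: [0.4, -0.3, -0.3]
opening: 0.0852
```

Emit:
carry_out(
  increments=[
    [0,0,0,0,0,0,70],
    [0,0,0,0,0,0,50],
    [0,0,0,0,0,0,30],
    [0,0,0,0,0,0,30],
    [0,0,0,0,0,0,30],
    [0,0,0,0,0,0,30],
  ],
)

```text
time: 23.05
ee_pos: [0.4335, -0.0514, 0.014]
tcp_rot: [-12.6, 89.9, -8.5]
wrist_force: [-1.6, -0.3, 5.8]
opening: 0.053
```

```bash
python3 - <<'E'
from h import *
to((.4338,-.0513,.013))
E
```

```text
t 23.05 tcp [433.5 -51.4  14. ] open 53.0 F [-1.6 -0.3  5.8]
tool shift mm [1.  0.  0.3]
z yaw 4.03 x axis [ 9.e-04 -1.e-04 -1.e+00]
```

Emit:
carry_out(
  increments=[
    [0,0,0,-10,0,0,30],
    [0,0,0,-20,0,0,30],
    [0,0,0,-30,0,0,30],
    [0,0,0,-30,0,0,30],
    [0,0,0,-25,0,0,30],
    [0,0,0,-10,0,0,30],
    [0,0,0,0,0,0,30],
  ],
)

```text
time: 23.92
ee_pos: [0.4334, -0.0513, 0.1385]
tcp_rot: [-10.2, 90.0, -6.2]
wrist_force: [0.3, 0.6, -0.8]
opening: 0.0527
```

```bash
python3 - <<'E'
from h import *
to((.6446,.0485,.029)); 
E
```

```text
t 23.93 tcp [433.4 -51.3 138.5] open 52.7 F [ 0.3  0.6 -0.8]
tool shift mm [109.6  84.8 217.7]
z yaw 4.03 x axis [ 6.e-04 -1.e-04 -1.e+00]
```

Emit:
carry_out(
  increments=[
    [0,0,0,0,6,18,30],
    [0,0,0,0,11,28,30],
    [0,0,0,0,11,29,30],
    [0,0,0,0,11,29,30],
    [0,0,0,0,12,29,30],
    [0,0,0,0,12,29,30],
    [0,0,0,0,11,28,30],
    [0,0,0,0,7,18,30],
    [0,0,0,0,3.8,9.7,30],
    [0,0,0,0,0,0,30],
    [0,0,0,0,0,0,30],
  ],
)

```text
time: 25.3
ee_pos: [0.6438, 0.0483, 0.1381]
tcp_rot: [-171.1, 90.0, -167.1]
wrist_force: [0.1, 0.1, -0.7]
opening: 0.0525
```

```bash
python3 - <<'E'
from h import *
to((.6446,.0485,.029));snap('side','s7.png') 
E
```

```text
t 25.30 tcp [643.8  48.3 138.1] open 52.5 F [ 0.1  0.1 -0.7]
tool shift mm [109.1   0.2   0.9]
z yaw 4.02 x axis [-6.e-04 -1.e-04 -1.e+00]
```

View pics/s7.png

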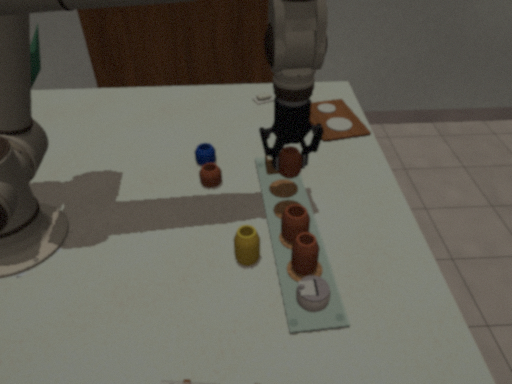

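The slim gourd is held upright at (289,162), so I lower it onto the third coaster.

Emit:
carry_out(
  increments=[
    [0,0,0,20,0,0.5,30],
    [0,0,0,25,0,0,30],
    [0,0,0,25,0,0,30],
    [0,0,0,18,0,0,30],
    [0,0,0,11,0,0,30],
    [0,0,0,5,0,0,30],
    [0,0,0,2,0,0,30],
    [0,0,0,1,0,0,30],
    [0,0,0,0,0,0,30],
  ],
)

```text
time: 26.48
ee_pos: [0.6452, 0.0486, 0.0317]
tcp_rot: [0.4, 90.0, 4.5]
wrist_force: [0.1, 0.8, -0.9]
opening: 0.0526
```

Emit:
carry_out(
  increments=[
    [0,0,0,1,0,0,30],
    [0,0,0,0,0,0,30],
    [0,0,0,0,0,0,30],
  ],
)

```text
time: 26.85
ee_pos: [0.6449, 0.0486, 0.0303]
tcp_rot: [-20.9, 90.0, -16.8]
wrist_force: [0.0, -0.2, -1.8]
opening: 0.0528
```

Emit:
carry_out(
  increments=[
    [0,0,0,1,0,0,30],
    [0,0,0,0,0,0,30],
    [0,0,0,0,0,0,30],
  ],
)

```text
time: 27.22
ee_pos: [0.6449, 0.0486, 0.0292]
tcp_rot: [173.1, 90.0, 177.1]
wrist_force: [0.1, 0.3, -1.6]
opening: 0.0526
```

Emit:
carry_out(
  increments=[
    [0,0,0,1,0,0,30],
    [0,0,0,0,0,0,30],
    [0,0,0,0,0,0,30],
  ],
)

```text
time: 27.6
ee_pos: [0.6449, 0.0486, 0.0291]
tcp_rot: [-0.7, 90.0, 3.3]
wrist_force: [-3.0, -1.1, 5.9]
opening: 0.0525
```

Emit:
carry_out(
  increments=[
    [0,0,0,1,0,0,30],
    [0,0,0,0,0,0,30],
    [0,0,0,0,0,0,30],
  ],
)

```text
time: 27.98
ee_pos: [0.645, 0.0486, 0.0291]
tcp_rot: [-0.0, 89.9, 4.0]
wrist_force: [-7.0, -1.0, 12.9]
opening: 0.0527
```

Emit:
carry_out(
  increments=[
    [0,0,0,-1.8,0,0,30],
    [0,0,0,0,0,0,30],
    [0,0,0,0,0,0,66],
    [0,0,0,0,0,0,76],
    [0,0,0,0,0,0,90],
    [0,0,0,0,0,0,100],
    [0,0,0,0,0,0,100],
    [0,0,0,-10,0,0,100],
    [0,0,0,-20,0,0,100],
    [0,0,0,-30,0,0,100],
    [0,0,0,-30,0,0,100],
    [0,0,0,-30,0,0,100],
  ],
)

```text
time: 29.48
ee_pos: [0.6451, 0.0486, 0.152]
tcp_rot: [0.7, 89.9, 4.7]
wrist_force: [0.6, 0.2, -0.3]
opening: 0.0855
```

```bash
python3 - <<'E'
from h import *
to((.450,.185,.15))
E
```

```text
t 29.48 tcp [645.1  48.6 152. ] open 85.5 F [ 0.6  0.2 -0.3]
tool shift mm [   1.7  149.7 -185. ]
z yaw 4.03 x axis [ 1.8e-03  1.0e-04 -1.0e+00]
```

Emit:
carry_out(
  increments=[
    [0,0,0,0,13,-16,100],
    [0,0,0,0,20,-24,100],
    [0,0,0,0,20,-24,100],
    [0,0,0,0,20,-25,100],
    [0,0,0,0,20,-25,100],
    [0,0,0,0,20,-25,100],
    [0,0,0,0,18,-23,100],
    [0,0,0,0,12,-15,100],
    [0,0,0,0,6.7,-8,100],
    [0,0,0,0,0,0,100],
    [0,0,0,0,0,0,100],
  ],
)

```text
time: 30.85
ee_pos: [0.4503, 0.1847, 0.1491]
tcp_rot: [-52.0, 90.0, -48.0]
wrist_force: [0.2, -0.3, 0.1]
opening: 0.0853
```

```bash
python3 - <<'E'
from meas import *
to((.450,.185,.009)); t=snap('top','t8.png'); snap('side','s8.png')
show('top',t,(0,90,8),(9,255,255),(.047,.053,.059))
E
```

```text
t 30.85 tcp [450.3 184.7 149.1] open 85.3 F [ 0.2 -0.3  0.1]
tool shift mm [140.1   0.4  -0.3]
z yaw 4.01 x axis [ 1.e-04 -1.e-04 -1.e+00]
top (190, 239, 11, 24) A123 c 195.4 249.3 [[0.4516, 0.1656], [0.4514, 0.165], [0.4511, 0.1643]]
top (163, 199, 21, 33) A88 c 173.9 216.9 [[0.5254, 0.2145], [0.5248, 0.2136], [0.5241, 0.2127]]
top (235, 153, 23, 25) A393 c 246.2 164.7 [[0.6438, 0.0488], [0.6426, 0.0487], [0.6413, 0.0487]]
top (272, 147, 28, 30) A578 c 285.8 161.1 [[0.6511, -0.0429], [0.6497, -0.0425], [0.6484, -0.042]]
top (316, 144, 26, 27) A478 c 328.5 156.4 [[0.6606, -0.1421], [0.6592, -0.1412], [0.6579, -0.1402]]
```

View pics/t8.png

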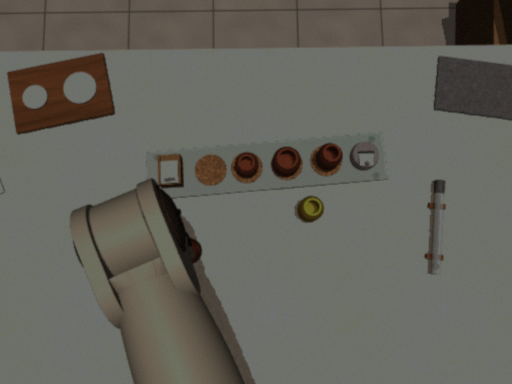

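View pics/s8.png

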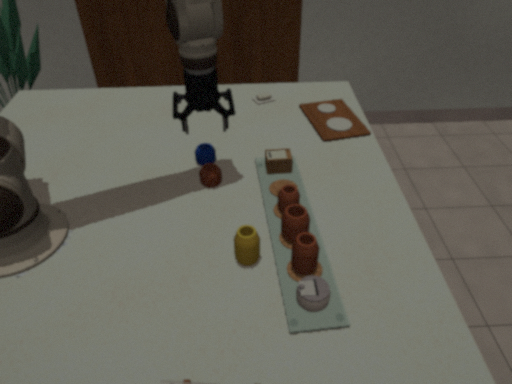

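Three gourds stand properly on their coasters, so I descend on the squat gourd.

Emit:
carry_out(
  increments=[
    [0,0,0,25,0.3,0,100],
    [0,0,0,30,0,0,100],
    [0,0,0,30,0,0,100],
    [0,0,0,25,0,0,100],
    [0,0,0,15,0,0,100],
    [0,0,0,10,0,0,100],
    [0,0,0,5,0,0,100],
    [0,0,0,0,0,0,100],
    [0,0,0,0,0,0,100],
  ],
)

```text
time: 32.08
ee_pos: [0.4502, 0.1854, 0.0098]
tcp_rot: [18.6, 89.9, 22.6]
wrist_force: [-0.8, -0.2, 0.1]
opening: 0.0855
```

Emit:
carry_out(
  increments=[
    [0,0,0,0,0,0,75],
    [0,0,0,0,0,0,55],
    [0,0,0,0,0,0,35],
    [0,0,0,0,0,0,35],
    [0,0,0,0,0,0,35],
    [0,0,0,0,0,0,35],
  ],
)

```text
time: 32.83
ee_pos: [0.4501, 0.1854, 0.01]
tcp_rot: [18.8, 89.9, 22.8]
wrist_force: [-0.8, -1.4, 6.4]
opening: 0.0587
```

```bash
python3 - <<'E'
from h import *
to((.450,.185,.009))
E
```

```text
t 32.83 tcp [450.1 185.4  10. ] open 58.7 F [-0.8 -1.4  6.4]
tool shift mm [ 1.  -0.4 -0.2]
z yaw 4.03 x axis [ 1.e-03  4.e-04 -1.e+00]
```

Emit:
carry_out(
  increments=[
    [0,0,0,-10,0,0,35],
    [0,0,0,-20,0,0,35],
    [0,0,0,-30,0,0,35],
    [0,0,0,-30,0,0,35],
    [0,0,0,-20,0,0,35],
    [0,0,0,-10,0,0,35],
    [0,0,0,0,0,0,35],
  ],
)

```text
time: 33.7
ee_pos: [0.45, 0.1853, 0.1295]
tcp_rot: [17.2, 90.0, 21.2]
wrist_force: [0.6, -0.5, -1.3]
opening: 0.0583
```

```bash
python3 - <<'E'
from h import *
to((.640,.134,.025)); 
E
```

```text
t 33.70 tcp [450.  185.3 129.5] open 58.3 F [ 0.6 -0.5 -1.3]
tool shift mm [104.6 -64.6 185.8]
z yaw 4.03 x axis [ 7.e-04  3.e-04 -1.e+00]
```

Emit:
carry_out(
  increments=[
    [0,0,0,0,-5,15,35],
    [0,0,0,0,-9,25,35],
    [0,0,0,0,-9,25,35],
    [0,0,0,0,-9,25,35],
    [0,0,0,0,-9,25,35],
    [0,0,0,0,-8,25,35],
    [0,0,0,0,-8,23,35],
    [0,0,0,0,-5,15,35],
    [0,0,0,0,-2.6,8,35],
    [0,0,0,0,0,0,35],
    [0,0,0,0,0,0,35],
  ],
)

```text
time: 35.08
ee_pos: [0.6395, 0.1339, 0.1289]
tcp_rot: [-177.7, 90.0, -173.7]
wrist_force: [0.2, -0.1, -1.5]
opening: 0.0583
```

```bash
python3 - <<'E'
from h import *
to((.640,.134,.025));snap('side','s9.png') 
E
```

```text
t 35.08 tcp [639.5 133.9 128.9] open 58.3 F [ 0.2 -0.1 -1.5]
tool shift mm [1.039e+02 1.000e-01 5.000e-01]
z yaw 4.04 x axis [-5.e-04 -1.e-04 -1.e+00]
```

View pics/s9.png

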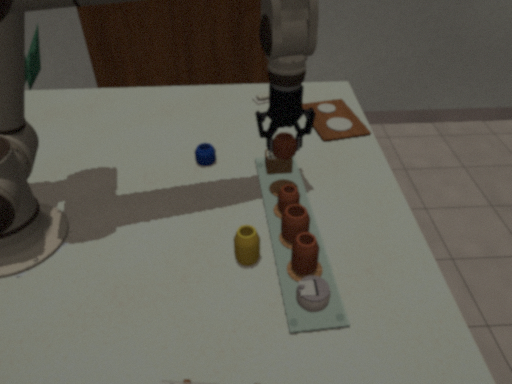

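The squat gourd is held at (285,146), above the last coaster. I lower it there.

Emit:
carry_out(
  increments=[
    [0,0,0,20,0,0,35],
    [0,0,0,25,0,0,35],
    [0,0,0,23,0,0,35],
    [0,0,0,16,0,0,35],
    [0,0,0,10,0,0,35],
    [0,0,0,5,0,0,35],
    [0,0,0,2,0,0,35],
    [0,0,0,1,0,0,35],
    [0,0,0,0,0,0,35],
  ],
)

```text
time: 36.25
ee_pos: [0.6401, 0.1339, 0.0275]
tcp_rot: [7.5, 90.0, 11.5]
wrist_force: [0.5, -0.3, -1.4]
opening: 0.0581
```

Emit:
carry_out(
  increments=[
    [0,0,0,1,0,0,35],
    [0,0,0,0,0,0,35],
    [0,0,0,0,0,0,35],
  ],
)

```text
time: 36.62
ee_pos: [0.6399, 0.1339, 0.0262]
tcp_rot: [11.1, 90.0, 15.2]
wrist_force: [-0.6, -0.2, -2.3]
opening: 0.0582
```

Emit:
carry_out(
  increments=[
    [0,0,0,0.8,0,0,35],
    [0,0,0,0,0,0,35],
    [0,0,0,0,0,0,35],
  ],
)

```text
time: 37.0
ee_pos: [0.6399, 0.1339, 0.0253]
tcp_rot: [-166.5, 90.0, -162.5]
wrist_force: [-0.0, 0.2, -1.7]
opening: 0.0584
```

Emit:
carry_out(
  increments=[
    [0,0,0,0.8,0,0,35],
    [0,0,0,0,0,0,35],
    [0,0,0,0,0,0,35],
  ],
)

```text
time: 37.38
ee_pos: [0.6399, 0.1339, 0.025]
tcp_rot: [6.1, 90.0, 10.1]
wrist_force: [-2.6, -0.2, 5.4]
opening: 0.0585
```

Emit:
carry_out(
  increments=[
    [0,0,0,0.8,0,0,35],
    [0,0,0,0,0,0,35],
    [0,0,0,0,0,0,35],
  ],
)

```text
time: 37.75
ee_pos: [0.64, 0.1339, 0.025]
tcp_rot: [8.7, 89.9, 12.8]
wrist_force: [-4.6, -1.3, 11.0]
opening: 0.0584
```

Emit:
carry_out(
  increments=[
    [0,0,0,-1.5,0,0,35],
    [0,0,0,0,0,0,35],
    [0,0,0,0,0,0,73],
    [0,0,0,0,0,0,82],
    [0,0,0,0,0,0,92],
    [0,0,0,0,0,0,100],
    [0,0,0,0,0,0,100],
    [0,0,0,-10,0,0,100],
    [0,0,0,-20,0,0,100],
    [0,0,0,-30,0,0,100],
    [0,0,0,-30,0,0,100],
    [0,0,0,-30,0,0,100],
  ],
)

```text
time: 39.25
ee_pos: [0.6401, 0.1339, 0.1481]
tcp_rot: [8.1, 89.9, 12.1]
wrist_force: [0.3, 0.7, -0.1]
opening: 0.0855
```

Emit:
carry_out(
  increments=[
    [0,0,0,-10,0,-30,100],
    [0,0,0,-10,0,-35,100],
    [0,0,0,-10,0,-35,100],
    [0,0,0,0,0,-35,100],
    [0,0,0,0,0,-35,100],
    [0,0,0,0,0,-30,100],
    [0,0,0,0,0,0,100],
    [0,0,0,0,0,0,100],
  ],
)

```text
time: 40.25
ee_pos: [0.4411, 0.12, 0.1764]
tcp_rot: [10.4, 89.9, 14.4]
wrist_force: [-0.7, -0.1, 0.2]
opening: 0.0855
```

```bash
python3 - <<'E'
from meas import *
t=snap('top','t10.png'); s=snap('side','s10.png')
show('top',t,(0,90,8),(9,255,255),(.041,.047,.053,.059)); print(pose()[0]['ee_pos'])
a=cv2.cvtColor(cv2.imread('pics/top0.png'),cv2.COLOR_BGR2GRAY);b=cv2.cvtColor(t,cv2.COLOR_RGB2GRAY)
for n,(x,y,w,h) in dict(box=(150,148,38,45),bowl=(346,138,38,36)).items():
    r=cv2.phaseCorrelate(a[y:y+h,x:x+w].astype(np.float32),b[y:y+h,x:x+w].astype(np.float32)); print(n,np.round(r[0],2))
cv2.imwrite('pics/z10.png',np.hstack([cv2.resize(cv2.imread('pics/t10.png')[110:240,135:400],(400,196*1),interpolation=cv2.INTER_CUBIC),cv2.resize(cv2.imread('pics/s10.png')[140:335,170:365],(196,196))]))
cv2.imwrite('pics/zs10.png',cv2.resize(cv2.imread('pics/s10.png')[130:330,180:360],None,fx=2.9,fy=2.9,interpolation=cv2.INTER_CUBIC))
E
```

```text
top (197, 155, 26, 26) A471 c 209.5 167.8 [[0.639, 0.1339], [0.6378, 0.1334], [0.6365, 0.1329], [0.6353, 0.1324]]
top (236, 153, 22, 25) A397 c 246.2 164.6 [[0.6453, 0.0486], [0.6441, 0.0486], [0.6428, 0.0485], [0.6415, 0.0485]]
top (272, 147, 28, 29) A577 c 285.9 161.2 [[0.652, -0.0435], [0.6507, -0.0431], [0.6494, -0.0426], [0.6481, -0.0422]]
top (316, 144, 26, 26) A482 c 328.6 156.4 [[0.6618, -0.1434], [0.6605, -0.1424], [0.6591, -0.1414], [0.6578, -0.1404]]
[0.44113445 0.1199009  0.17556134]
box [0.1  0.45]
bowl [0.17 0.1 ]
```

View pics/zs10.png

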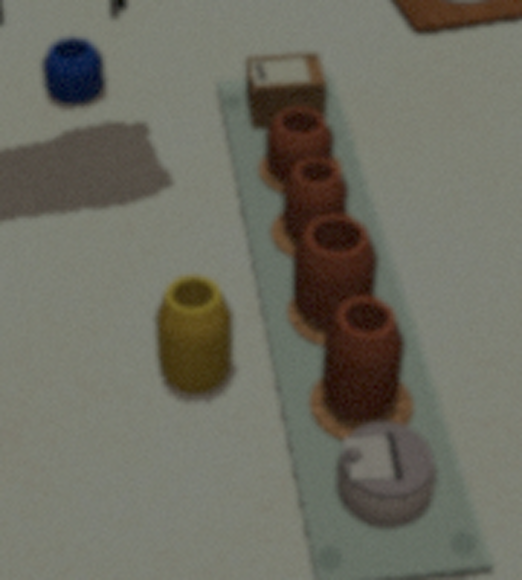

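View pics/t10.png

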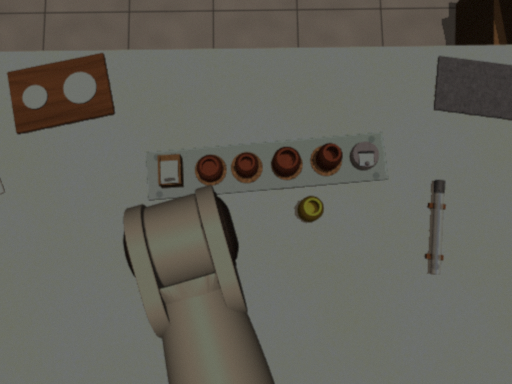

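All four gourds stand upright on their coasters, at top-view pixels (209,168), (246,165), (286,161) and (329,156). The arm is clear of everything.

```bash
python3 -c "
from h import *
print(job_done())"
```

```text
the job is handed in; nothing more can be done
None
```

I lined up the four gourds on the coasters in order of height: tapered next to the sugar bowl, then wide, slim, and squat next to the filter box. Each one was lowered until the wrist force showed contact, then released. The job was handed in at about 40 s of the 96 s allowed; the hand-in gives no verdict.

**Position:** in the last top view all four axes are within about 4 mm of their coaster centres, against a limit of 15 mm. The worst is the wide gourd, about 4 mm off along the row. The calibration adds about 2 mm of uncertainty.

**Upright and released:** in the side view all four look upright, and the arm is clear of everything.

**Left alone:** the sugar bowl and filter box show less than half a pixel of shift (about 1 mm), and the yellow and blue look-alikes were not touched.

No check failed. Two small differences showed up on the way: the grip openings read 1 to 1.5 mm below the stated gourd widths, and the fingers held the first two gourds about 5 mm higher than I aimed. The higher hold was still within the straight belt, and I allowed for it when setting them down.

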